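Index the setting turntable and pin it

TASK

Turn the jeweller's indexing turntable (it has a bar handle) the shorter way round until the drilled ear on its rim stands over the bored post. Then take the steel locking pin from its wooden block, put it down through the ear's collar into the post and press it home until its head bears on the collar with a firm push of 18 to 24 N, held for half a second and never over 32 N, and let go. Leave the other things on the bench where they are.

Things in the scene. Friction and masses are not known exactly. Their poses are not given: they have to be found in the camera images.
- head: Fixed grey pedestal of the turntable, round foot 104 mm across; place and yaw differ from run to run. Origin on the turning axis at bench level, z up; x is the ear's direction when joint dial reads 0. The two posts stand 90 mm from the axis at +1.9 and -1.9 rad from x; which of them is the bored one changes.
- dial (a joint): Angle of the steel turntable, rad, growing anticlockwise from above; no stops: it turns on past a full turn. -0.8 to 0.8 at the start. It stays where left; friction of 0.15 N m resists. Disc 140 mm across, 10 mm thick, top 62 mm above the bench, five brass rings on it (up to 15 mm high). Going the longer way, past the point half a turn from the bored post, fails.
- bar (a point): Middle of the turntable's black bar handle, on the turning axis, 97 mm above the bench. The bar is 46 mm long, 14 mm wide, 32 mm high (81 to 113 mm above the bench) and points along the ear's direction, the point's x axis. Below it a hub 36 mm across reaches down to the disc.
- eye (a point): Centre of the hole in the turntable's one projecting ear, on the ear's top face, 62 mm above the bench, 90 mm from the axis; x points away from the axis. Ear 34 mm across, 10 mm thick, hole 13.5 mm. A brass stop collar around the hole (31 mm across, hole 14 mm) stands 2 to 15 mm proud of the ear: its setting is not measured and differs each time; pushing up to 32 N does not shift it.
- bored_post: Fixed round steel post, 36 mm in diameter, 48 mm high, with a 13.5 mm hole down its middle; origin at bench level on its axis, z up. The ear passes 4 mm above it. In the hole is a friction-held plug, top 16 to 20 mm below the mouth: the pin pushes it down, taking about 6 N all the way, until its head meets the collar.
- plain_post: Fixed round steel post of the same size, solid on top, without a hole: not the target. Origin at bench level on its axis.
- pin: Loose steel pin, 70 to 120 g, 82 mm long, z up, origin at its tip. Shank 12 mm in diameter, 52 mm long, tapering to 8.4 mm in its lowest 5 mm; head (grip) above it 22 mm in diameter, 30 mm high. Hangs by its head in pin_block, tip 6 mm above the bench. Home: head on the collar, tip 12 to 25 mm above the bench depending on the collar. Over 32 N from post or turntable spoils it.
- pin_block: Fixed wooden block 60 x 60 x 58 mm with a 16 mm hole through its middle in which the pin is parked; origin at bench level under its middle. A wooden block of the same footprint with burrs in it stands elsewhere: leave it alone.
- hammer: Small hammer 220 mm long, lying. Loose, not needed: leave it.
- graver: Wood-handled graver 150 mm long, lying. Loose, not needed: leave it.
- dish: White ceramic dish 60 mm across, 24 mm high. Loose, not needed: leave it.
- tin: Flat red box 70 x 45 x 22 mm. Loose, not needed: leave it.
- flux: White bottle 48 mm across, 120 mm high. Loose, not needed: leave it.
- jar: Amber glass jar 56 mm across, 65 mm high. Loose, not needed: leave it.
- charcoal: Soldering brick 110 x 70 x 30 mm. Loose, not needed: leave it.
There are look-alikes about, which are no part of the job. Several things have the shape of the head; the one meant has the colours described above.

How it is judged:
By the outcome, as a careful person would: the job done as asked, in the order asked, and still so for the second after the job is handed in, with the robot touching nothing.
It also fails if it takes over 72 s, if anything falls off the work surface, if the arm or the gripper's body presses on something with over 40 N, if the wrist force passes 120 N, or if a joint passes its speed limit or range.

ROBOT

A 7-joint arm with a two-finger parallel gripper is mounted at the origin on the work surface. World frame = base frame: x ahead of the robot, y to its left, z up, the work surface at z = 0. Lengths are in m, angles in rad, forces in N, time in s.
With the tool pointing down it reaches from about 0.425 to 0.925 m from the base axis. Payload 6.8 kg.
Tool frame: the origin (TCP) lies midway between the tips of the shut fingers; the grasp point (between the pads) lies 19 mm behind it; z points along the fingers, y is the line along which they close (so a half turn about z gives the same grasp; the last joint's range is limited). The gripper opens to 85 mm and grips with 20 to 120 N. Pads are 22 mm wide; open, the fingers measure 114 mm over their backs; the gripper's body (76 mm by 85 mm) begins 54 mm behind the grasp point. The pads swing forward as they close: fully open they stand 13 mm farther back than shut.
Start: joints at [-1.291, 0.477, 0.022, 1.555, -0.011, 1.109, -0.083], TCP at [0.255, 0.625, 0.231] pointing down, gripper open.
Joint ranges: [-2.96, 2.96], [-0.34, 2.1], [-1.41, 1.46], [0.24, 2.44], [-1.37, 4.51], [0.17, 1.92], [-2.96, 2.96]. Speed limits (rad/s): [2.39, 2.39, 3.14, 3.14, 3.14, 3.14, 3.14].

INTERFACE

Orientations are given as a rotation vector (axis times angle).
In Python, from bench import get_obs, grab_frame, camera_params, r gives the robot as it stands.
- The arm moves only by the shell command python3 -m jog 'ROWS' [FORCE]. ROWS is JSON, a list of rows, each an object of numbers: "rx", "ry", "rz": the turn, a rotation vector about the world's x, y, z scaled (see below); "x", "y", "z": the shift along the world's x, y, z scaled (see below); "jaw": the opening, from -1 (shut) to 1 (fully open). In form: [{"rx": .., "ry": .., "rz": .., "x": .., "y": .., "z": .., "jaw": ..}, ...]. A call has 1 to 8 rows; each row shifts and turns the commanded pose from where the row before left it; what a row does not reach is not made up. The controller multiplies each number of a shift by 60 mm and each number of a turn by 10 degrees. A row lasts 1/8 s, in which the tool goes at most 62.5 mm and 10.7 degrees, less where a joint would pass 70% of its speed; a pose out of reach is approached as far as the arm can. A call with a number of a shift or a turn outside -1 to 1 is refused whole. A call with a gripper value outside its range is refused whole. The fingers move at their own pace and stop on an object; FORCE is the grip in N (left out, the last holds). Time passes only in rows, so rows that do not move let the fingers close. It gives the time, the measured TCP pose, the force, the opening and the grip force at its end, in the units of the state.
- get_obs(): the state, without advancing time (a new reading comes with each control period).
- grab_frame(name): name is "scene" or "top"; returns the picture (384x512x3 uint8, red, green, blue); there is no depth.
- camera_params(name): a dict with "fx", "fy", "cx", "cy" (pixels), "R" (3x3) and "t" (3): a world point X has camera coordinates R X + t. Camera axes: x right, y down, z forward; pixel columns grow to the right and rows downward; lengths in m; the calibration is good to about 2 mm. A picture is of the moment at which its call begins. camera_params takes no time and is no camera call.
- r.hand_in(): hands the job in; it is judged then, once.
The state is a dict: "clock": time; "joints": joint angles; "qvel": joint speeds; "tau": joint torques, N m; "tcp_pos": TCP position; "orientation": TCP orientation; "contact_force": force on the tool from outside, world axes, zero at the start; "moment": the same for the moment, N m; "grip_width": finger opening in m; "gripper_force": force on a finger pad.
Only numpy, scipy, OpenCV 4.12 (cv2) and the standard library are available. Lean on these libraries where they do the work, as an engineer would, in place of code of your own. Each camera call takes 0.05 s, during which the arm holds its last target. There are 200 camera calls.

## Working session

There is one attempt and no reset: what is moved stays moved. The work goes in short steps, Python scripts to look and compute and a shell command to move; the robot and the scene stay as the last step left them, time stands still between calls to the robot, and variables do not carry over. Pictures are saved under pics/ and viewed, at most 10 in all, crops included, and the job is handed in when it is done.

```bash
mkdir -p pics; ls; python3 - <<'E'
from bench import get_obs, grab_frame, camera_params, r
import cv2
for n in("scene","top"):
    f=grab_frame(n); cv2.imwrite(f"pics/{n}0.png",cv2.resize(f[:,:,::-1],(800,600),interpolation=cv2.INTER_CUBIC)); cv2.imwrite(f"{n}_raw.png",f[:,:,::-1])
    print(n,camera_params(n))
o=get_obs();print(o)
E
```

```text
pics
scene {'fx': 478.86309638582827, 'fy': 478.86309638582827, 'cx': 254.4675706565004, 'cy': 196.56485509416802, 'R': array([[-0.84801028,  0.5299698 , -0.00325231],
       [ 0.32831692,  0.52050628, -0.78821394],
       [-0.41603673, -0.66948131, -0.61539273]]), 't': array([ 0.41438581, -0.14074703,  1.71759472])}
top {'fx': 479.17226029457163, 'fy': 479.17226029457163, 'cx': 254.21050938843342, 'cy': 188.63018887282593, 'R': array([[ 0.02510131, -0.99967087, -0.00529818],
       [-0.99590743, -0.02454581, -0.08698216],
       [ 0.08682349,  0.00745987, -0.99619578]]), 't': array([0.04178369, 0.51963943, 1.57768493])}
{'clock': 0.1, 'joints': array([-1.29113419,  0.47772663,  0.022375  ,  1.5563389 , -0.01147542,
        1.10928855, -0.08311108]), 'qvel': array([ 0.00051361, -0.00031414, -0.00053363, -0.00127279,  0.00059435,
        0.00034708, -0.00173567]), 'tau': array([ 4.70392974e-03, -5.97760391e+01,  1.61418445e+00, -2.81957728e+01,
        1.29073294e-02,  4.90894585e-03, -1.85446606e-05]), 'tcp_pos': array([0.25506635, 0.62438786, 0.23042318]), 'orientation': array([-6.05268766e-01, -3.08257010e+00,  2.55243937e-03]), 'contact_force': array([0.08909836, 0.1069885 , 0.07267465]), 'moment': array([-0.01020659, -0.00887469,  0.06402718]), 'gripper_force': 0.0, 'grip_width': 0.08568284906084889}
```

View pics/top0.png

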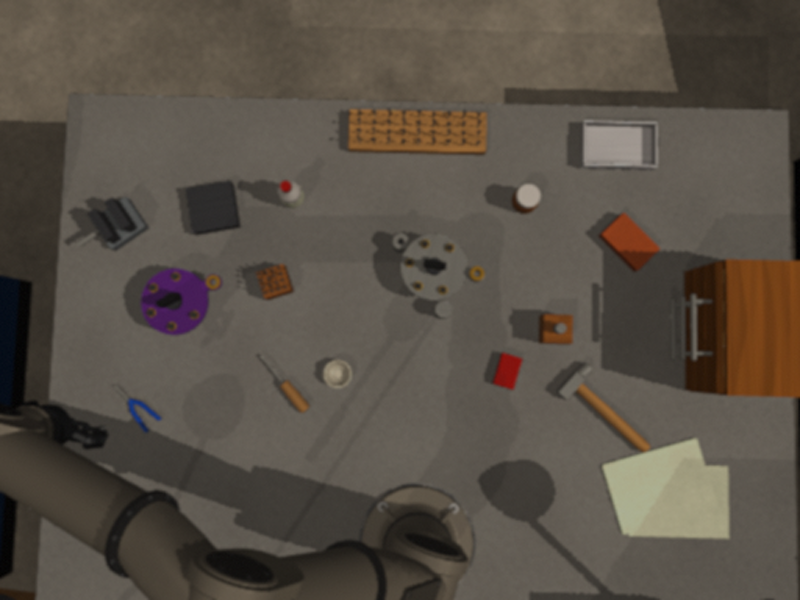

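View pics/scene0.png

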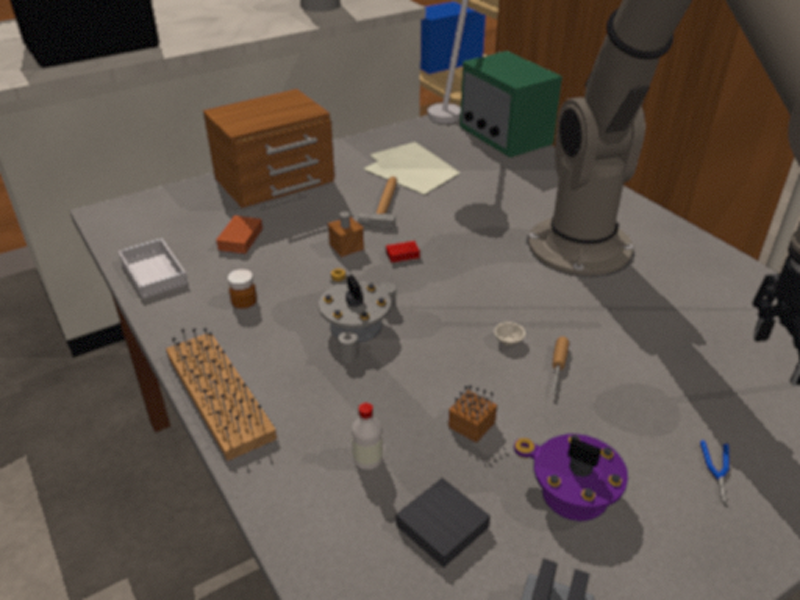

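Top view: turntable look-alikes are the purple one (175,300) and the steel one (433,265). Blocks are one with burrs (275,280) and one with the pin (557,328). Posts are (401,242), which looks holed, and (443,308). By the description I choose the steel turntable, the block at (557,328) and the post at (401,242). I'll check that in one close crop.

```bash
python3 - <<'E'
import cv2,numpy as np
t=cv2.imread("top_raw.png");s=cv2.imread("scene_raw.png")
a=cv2.resize(t[140:230,240:380],None,fx=5.6,fy=5.6,interpolation=cv2.INTER_CUBIC)[:504]
b=t[140:210,240:330]; b=cv2.resize(b,(400,311),interpolation=cv2.INTER_CUBIC)
c=s[130:220,190:280]; c=cv2.resize(c,(400,400),interpolation=cv2.INTER_CUBIC)
o=np.zeros((600,800,3),np.uint8)
o[:311,:400]=b; o[:400,400:]=c
d=cv2.resize(t[195:225,340:372],(280,262),interpolation=cv2.INTER_CUBIC); o[320:582,:280]=d
cv2.imwrite("pics/crop1.png",np.clip(o*1.6,0,255).astype(np.uint8))
E
```

```text
(no output)
```

View pics/crop1.png

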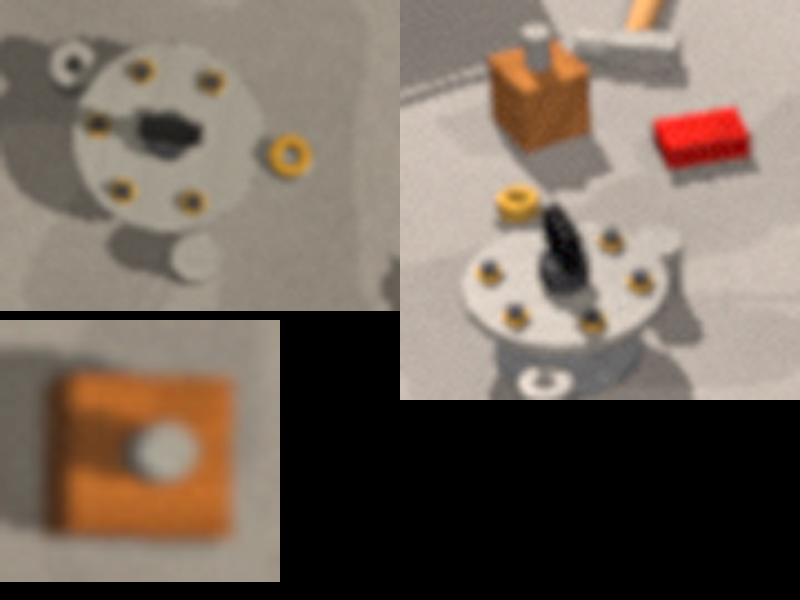

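The crop confirms the choices. The steel turntable has five brass rings, with the ear's yellow collar at crop (290,157). The bored post is at (73,65), showing a dark hole, and the plain post at (195,257). The pin hangs in its block. Now I'll measure.

```bash
cat > h.py <<'E'
import cv2,numpy as np
from bench import get_obs, grab_frame, camera_params, r
def ray(n,uv):
    p=camera_params(n);R=p["R"];t=p["t"]
    d=R.T@np.array([(uv[0]-p["cx"])/p["fx"],(uv[1]-p["cy"])/p["fy"],1]);return -R.T@t,d
def onz(n,uv,z):
    o,d=ray(n,uv);return o+d*(z-o[2])/d[2]
def tri(uv1,uv2):
    A=np.zeros((3,3));b=np.zeros(3);L=[ray("scene",uv1),ray("top",uv2)]
    for o,d in L:
        d=d/np.linalg.norm(d);P=np.eye(3)-np.outer(d,d);A+=P;b+=P@o
    x=np.linalg.solve(A,b)
    return x,[np.linalg.norm(np.cross(x-o,d/np.linalg.norm(d))) for o,d in L]
def proj(n,X):
    p=camera_params(n);c=p["R"]@X+p["t"];return np.array([p["fx"]*c[0]/c[2]+p["cx"],p["fy"]*c[1]/c[2]+p["cy"]])
def blobs(im,mask,box,amin=4):
    """contours inside box (x0,y0,x1,y1) at 8x: hull centroid via moments, area in raw px"""
    x0,y0,x1,y1=box;k=8
    m=cv2.resize(mask[y0:y1,x0:x1].astype(np.float32),None,fx=k,fy=k,interpolation=cv2.INTER_CUBIC)
    cs,_=cv2.findContours((m>.5).astype(np.uint8),cv2.RETR_EXTERNAL,cv2.CHAIN_APPROX_NONE)
    out=[]
    for c in cs:
        c=cv2.convexHull(c);M=cv2.moments(c);a=M["m00"]/k/k
        if a>amin:
            x,y,w,h=cv2.boundingRect(c)
            out.append((np.array([M["m10"]/M["m00"],M["m01"]/M["m00"]])/k+[x0,y0]+np.array([.5/k-.5]*2),round(a,1),round(w/k,1),round(h/k,1)))
    return out
def yellow(im):
    f=im.astype(float);return np.clip((f[...,0]-f[...,2])/80-.25,0,1)
E
python3 - <<'E'
from h import *
np.set_printoptions(precision=4,suppress=True)
T=cv2.imread("top_raw.png")[:,:,::-1];S=cv2.imread("scene_raw.png")[:,:,::-1]
g=T.astype(int)
print("yellow");yt=blobs(T,yellow(T),(240,140,320,200),3);ys=blobs(S,yellow(S),(195,165,255,220),3)
for b in yt:print("T",b)
for b in ys:print("S",b)
# post tops
for nm,n,im,bx in(("bored","top",T,(250,147,264,162)),("plain","top",T,(275,190,292,205)),("pin","top",T,(345,198,372,222)),("bored","scene",S,(212,208,236,224)),("plain","scene",S,(240,178,256,192))):
    q=im[bx[1]:bx[3],bx[0]:bx[2]].astype(int);print(nm,n);print(q.mean(2).astype(int))
E
```

```text
yellow
T (array([304.883 , 174.5377]), 60.1, 8.9, 8.8)
S (array([215.9749, 174.8738]), 51.0, 9.1, 7.6)
S (array([252.0678, 165.6201]), 10.2, 5.1, 2.4)
bored top
[[82 82 82 81 82 82 81 80 78 79 82 82 81 82]
 [82 81 79 77 79 80 79 73 68 69 74 72 69 71]
 [75 74 72 73 78 83 86 82 72 67 63 60 55 58]
 [62 65 70 79 86 91 93 93 88 79 65 55 52 52]
 [54 64 78 90 94 92 91 92 95 91 78 61 52 52]
 [55 68 87 95 92 80 71 77 90 95 87 67 54 52]
 [58 72 91 93 81 59 45 54 77 90 83 65 55 55]
 [58 75 91 92 75 47 32 43 63 78 71 60 57 64]
 [58 73 90 92 80 56 42 46 57 65 63 57 64 77]
 [55 69 86 97 93 80 66 59 61 61 59 63 76 89]
 [53 60 76 90 97 92 79 67 61 59 62 73 88 95]
 [53 52 58 73 85 84 71 60 57 58 69 85 95 96]
 [52 49 47 52 58 60 52 47 48 59 79 93 97 96]
 [53 52 47 43 43 42 39 41 51 70 88 95 97 95]
 [52 53 52 48 44 42 42 48 64 84 94 96 98 97]]
plain top
[[ 97  98  98  98  97  96  93  93  91  88  88  89  87  87  87  86  87]
 [ 88  90  90  91  90  88  85  84  83  84  86  86  86  86  86  87  85]
 [ 68  70  69  69  71  75  78  80  84  87  90  91  88  86  86  86  87]
 [ 56  56  56  55  60  70  82  88  92  9
[... 5413 characters left out ...]
 116 113 114 110 107 108 108]
 [109 114 111 115 120 121 122 116 117 119 119 117 116 109 107 107]
 [102 117 117 119 122 123 120 119 119 118 121 120 117 109 107 107]
 [ 92 113 122 121 121 122 120 121 120 118 120 121 117 108 107 111]
 [ 90 112 120 122 120 121 120 120 121 120 121 116 108 100 104 109]
 [ 94 114 121 122 120 122 120 119 117 114 114 101  88  91 102 110]
 [110 122 122 122 121 121 120 118 107  93  86  78  75  89 105 110]
 [121 123 124 122 121 120 122 116 102  84  74  68  71  88 107 115]
 [124 124 120 117 116 119 120 118 109  89  69  64  71  94 110 118]
 [122 121 109  99  95 104 112 118 115  99  78  65  70  94 113 119]
 [120 111  89  71  70  83 105 118 120 106  82  68  70  93 114 119]]
```

```bash
python3 - <<'E'
from h import *
np.set_printoptions(precision=4,suppress=True)
print("bored scene",onz("scene",(222.0,215.8),.048),"top hole",onz("top",(256.05,154.05),.048),"top edge",onz("top",(256.6,153.5),.048))
print("plain top",onz("top",(283.5,197.7),.048))
X,e=tri((215.97,174.87),(304.88,174.54));print("collar",X,e)
for z in(.067,.077):print(z,onz("scene",(215.97,174.87),z),onz("top",(304.88,174.54),z))
print("pin top",onz("top",(358.9,209.4),.088))
T=cv2.imread("top_raw.png")[:,:,::-1];S=cv2.imread("scene_raw.png")[:,:,::-1]
# brass rings, softer mask
for n,I,bx in(("top",T,(255,148,298,192)),("scene",S,(203,180,252,212))):
    f=I.astype(float);m=np.clip((f[...,0]-f[...,2])/25-.5,0,1)
    print(n,[(b[0].round(1).tolist(),b[1]) for b in blobs(I,m,bx,2)])
# pin in scene and block
f=S.astype(float);bx=(214,134,228,152);print(f[bx[1]:bx[3],bx[0]:bx[2]].mean(2).astype(int));print((f[...,0]-f[...,2])[bx[1]:bx[3],bx[0]:bx[2]].astype(int))
for n,I,bx in(("top",T,(335,195,380,230)),):
    f=I.astype(float);m=(np.clip((f[...,0]-f[...,2])/40-.2,0,1)>.5).astype(np.uint8)
    c,_=cv2.findContours(m[bx[1]:bx[3],bx[0]:bx[2]],0,1);c=max(c,key=cv2.contourArea);q=cv2.minAreaRect(c);print(q)
    print(onz("top",(q[0][0]+bx[0],q[0][1]+bx[1]),.058))
print(onz("top",(278,171),.062))
E
```

```text
bored scene [0.632  0.0518 0.048 ] top hole [0.6312 0.0513 0.048 ] top edge [0.6331 0.0495 0.048 ]
plain top [ 0.4887 -0.0423  0.048 ]
collar [ 0.564  -0.1088  0.0714] [np.float64(0.0001911975266163262), np.float64(0.00019119752661639474)]
0.067 [ 0.561  -0.1143  0.067 ] [ 0.5647 -0.1093  0.067 ]
0.077 [ 0.5673 -0.1016  0.077 ] [ 0.5635 -0.1083  0.077 ]
pin top [ 0.4545 -0.2811  0.088 ]
top [([283.3, 185.2], 35.5), ([267.7, 182.6], 35.4), ([261.7, 169.6], 12.2), ([288.0, 158.2], 29.0), ([272.4, 155.6], 30.1)]
scene [([233.4, 202.4], 21.7), ([215.6, 200.9], 29.0), ([243.4, 193.3], 27.3), ([209.3, 191.3], 27.6), ([236.7, 184.3], 20.3)]
[[ 76  77  76  78  78  83  82  81  80  88 109 116 120 119]
 [ 77  79  76  83  95  99 102 101  96  90  97 113 118 120]
 [ 75  78  81  96 112 121 118 120 113  96  94 108 118 120]
 [ 77  78  80  94 114 125 122 122 114  97  85  97 110 119]
 [ 76  75  77  82  95 105 109 105  97  85  80  88 104 118]
 [ 77  79  75  73  76  82  85  82  76  76  79  91 107 117]
 [ 79  81  78  75  69  70  72  72  69  74  82  91 103 112]
 [ 87  90  87  82  70  69  72  71  71  71  83
[... 802 characters left out ...]
12 12 12 10 16 27 24 15 13]
 [ 9  9 12 11 10  9  9  8  9 29 57 47 26 15]
 [22 25 32 27 14  8  7  7  9 33 73 74 49 27]
 [53 62 70 55 25  7  6  6  8 34 76 88 74 54]
 [84 90 91 72 30  6  7  7  8 31 72 93 91 80]
 [93 95 93 73 31  5  6  5  7 29 68 94 95 93]
 [92 93 90 75 39 12  6  6  9 31 70 93 99 96]
 [91 94 94 85 62 34 17 17 22 39 67 90 97 97]
 [86 95 97 96 85 68 47 39 44 53 64 81 93 96]
 [78 90 95 98 97 87 71 60 59 58 61 70 81 83]
 [63 77 92 97 99 94 78 67 61 59 57 61 68 66]
 [49 61 77 88 93 90 81 67 59 54 54 55 59 54]
 [48 50 61 71 78 78 73 58 55 56 52 58 55 56]
 [50 49 49 56 63 61 57 54 56 55 53 58 57 53]]
((21.0, 15.5), (19.0, 20.0), 90.0)
[ 0.4522 -0.278   0.058 ]
[ 0.5747 -0.0219  0.062 ]
```

```bash
python3 - <<'E'
from h import *
from scipy.optimize import least_squares
np.set_printoptions(precision=4,suppress=True)
E=np.array([.5640,-.1088]);B=np.array([.6316,.0513]);P=np.array([.4887,-.0423])
def pts(p):
    x,y,w,d=p;u=lambda a:np.array([x+.09*np.cos(a),y+.09*np.sin(a)]);return u(w+d),u(w+1.9),u(w-1.9)
def f(p):
    e,b,q=pts(p);return np.r_[e-E,b-B,(q-P)*.7]
s=least_squares(f,[.575,-.022,-1.2,-.2]);x,y,w,d=s.x;print(s.x,f(s.x)*1e3)
for z in(.067,.072,.077):
    top=[(283.3,185.2),(267.7,182.6),(288.0,158.2),(272.4,155.6)]
    R=np.array([onz("top",u,z)[:2] for u in top]);print(z,R.mean(0),np.linalg.norm(R-s.x[:2],axis=1))
    a=np.arctan2(*(R-s.x[:2]).T[::-1]);print("ear-relative ring angles",np.degrees((a-w-d)%(2*np.pi)))
rel=(1.9-d);print("delta",rel,np.degrees(rel),"ear yaw",w+d)
e=np.arctan2(*(E-s.x[:2])[::-1]);b=np.arctan2(*(B-s.x[:2])[::-1]);print(e,b,b-e)
o=get_obs();from scipy.spatial.transform import Rotation as Ro
M=Ro.from_rotvec(o["orientation"]).as_matrix();print(M);print("jaw axis yaw",np.degrees(np.arctan2(M[1,1],M[0,1])))
E
```

```text
[ 0.5762 -0.0197 -0.9909 -0.7157] [-0.0135 -0.0986 -0.1253 -0.0238  0.1982  0.1749]
0.067 [ 0.5762 -0.0211] [0.0521 0.0511 0.0529 0.0512]
ear-relative ring angles [300.4615 240.8012  58.254  117.667 ]
0.072 [ 0.5755 -0.0209] [0.0524 0.0516 0.0521 0.0505]
ear-relative ring angles [299.9911 241.0463  57.981  118.1269]
0.077 [ 0.5749 -0.0207] [0.0528 0.052  0.0513 0.0498]
ear-relative ring angles [299.5269 241.287   57.6996 118.5995]
delta 2.6156510545570426 149.86576610506157 ear yaw -1.7065930794336457
-1.706593102576176 0.9081238005989697 2.614716903175146
[[-0.9258  0.3781 -0.0005]
 [ 0.3781  0.9258 -0.0016]
 [-0.0002 -0.0016 -1.    ]]
jaw axis yaw 67.78236166132157
```

Fit residuals are under 0.2 mm. The axis is at (0.576, -0.020), the ear yaw is -97.8°, and it needs about +150° anticlockwise. Moving over now.

```bash
python3 -m jog '[{"x":0.44,"y":-0.88,"rz":-0.63,"jaw":1},{"x":0.44,"y":-0.88,"rz":-0.63,"jaw":1},{"x":0.44,"y":-0.88,"rz":-0.63,"jaw":1},{"x":0.44,"y":-0.88,"rz":-0.63,"jaw":1},{"x":0.44,"y":-0.88,"rz":-0.63,"jaw":1},{"x":0.44,"y":-0.88,"rz":-0.63,"jaw":1},{"x":0.44,"y":-0.88,"rz":-0.63,"jaw":1},{"x":0.44,"y":-0.88,"rz":-0.63,"jaw":1}]' 40
cat >> h.py <<'E'
from scipy.spatial.transform import Rotation as Ro
def st(tx=None,ty=None,tz=None,tyaw=None):
    o=get_obs();M=Ro.from_rotvec(o["orientation"]).as_matrix();yaw=np.degrees(np.arctan2(M[1,1],M[0,1]))
    p=o["tcp_pos"];print("t",round(o["clock"],2),"p",p.round(4),"yaw",yaw.round(2),"tilt",M[:2,2].round(4),"F",o["contact_force"].round(1),"Mz",o["moment"].round(2),"w",round(o["grip_width"],4),"gf",round(o["gripper_force"],1),"q",o["joints"].round(2))
    if tx is not None: print("units",((np.array([tx,ty,tz])-p)/.06).round(3),"rz",((tyaw-yaw)/10).round(3),"tilt fix rx,ry",(np.degrees(np.cross(M[:,2],[0,0,-1]))/10).round(3)[:2])
E
python3 -c "
from h import *
st(.5762,-.0197,.13,-8)"
```

```text
t 0.1 p [0.2551 0.6244 0.2304] yaw 67.78 tilt [-0.0005 -0.0016] F [0.1 0.1 0.1] Mz [-0.01 -0.01  0.06] w 0.0857 gf 0.0 q [-1.29  0.48  0.02  1.56 -0.01  1.11 -0.08]
units [  5.352 -10.735  -1.674] rz -7.578 tilt fix rx,ry [ 0.009 -0.003]validation failed for argument at $[0]...
```

The jog call was refused, and the likely cause is that every field must be present.

```bash
python3 -m jog '[{"rx":0,"ry":0,"rz":-0.63,"x":0.44,"y":-0.88,"z":0,"jaw":1},{"rx":0,"ry":0,"rz":-0.63,"x":0.44,"y":-0.88,"z":0,"jaw":1},{"rx":0,"ry":0,"rz":-0.63,"x":0.44,"y":-0.88,"z":0,"jaw":1},{"rx":0,"ry":0,"rz":-0.63,"x":0.44,"y":-0.88,"z":0,"jaw":1},{"rx":0,"ry":0,"rz":-0.63,"x":0.44,"y":-0.88,"z":0,"jaw":1},{"rx":0,"ry":0,"rz":-0.63,"x":0.44,"y":-0.88,"z":0,"jaw":1},{"rx":0,"ry":0,"rz":-0.63,"x":0.44,"y":-0.88,"z":0,"jaw":1},{"rx":0,"ry":0,"rz":-0.63,"x":0.44,"y":-0.88,"z":0,"jaw":1}]' 40
python3 -c "
from h import *
st(.5762,-.0197,.15,-8)"
```

```text
clock: 1.1
tcp_pos: [0.4668, 0.2007, 0.2313]
orientation: [-1.864, -2.528, -0.0]
contact_force: [0.8, 0.2, 0.4]
grip_width: 0.0852
gripper_force: 0.0
t 1.1 p [0.4668 0.2007 0.2313] yaw 17.19 tilt [-0.0001  0.0002] F [0.8 0.2 0.4] Mz [-0.   -0.02  0.09] w 0.0852 gf 0.0 q [-0.84  0.2   0.36  1.97 -0.09  0.98 -0.14]
units [ 1.823 -3.673 -1.354] rz -2.519 tilt fix rx,ry [-0.001 -0.   ]
```

```bash
python3 -m jog '[{"rx":0,"ry":0,"rz":-0.51,"x":0.37,"y":-0.74,"z":-0.1,"jaw":1},{"rx":0,"ry":0,"rz":-0.51,"x":0.37,"y":-0.74,"z":-0.2,"jaw":1},{"rx":0,"ry":0,"rz":-0.5,"x":0.36,"y":-0.73,"z":-0.3,"jaw":1},{"rx":0,"ry":0,"rz":-0.5,"x":0.36,"y":-0.73,"z":-0.3,"jaw":1},{"rx":0,"ry":0,"rz":-0.5,"x":0.36,"y":-0.73,"z":-0.4,"jaw":1},{"rx":0,"ry":0,"rz":0,"x":0,"y":0,"z":0,"jaw":1},{"rx":0,"ry":0,"rz":0,"x":0,"y":0,"z":0,"jaw":1}]'
python3 -c "
from h import *
st(.5762,-.0197,.084,-8)
for n in('scene','top'):cv2.imwrite(n+'_1.png',grab_frame(n)[:,:,::-1])"
```

```text
clock: 1.98
tcp_pos: [0.5753, -0.0173, 0.153]
orientation: [-2.367, -2.065, 0.001]
contact_force: [-0.2, 0.4, 0.3]
grip_width: 0.0855
gripper_force: 0.0
t 1.98 p [ 0.5753 -0.0173  0.153 ] yaw -7.79 tilt [-0.0011  0.0002] F [-0.2  0.4  0.3] Mz [ 0.03 -0.04  0.03] w 0.0855 gf 0.0 q [-0.47  0.44  0.51  1.9  -0.27  0.87  0.04]
units [ 0.015 -0.041 -1.149] rz -0.021 tilt fix rx,ry [-0.001 -0.006]
```

```bash
python3 -m jog '[{"rx":0,"ry":0,"rz":0,"x":0.02,"y":-0.04,"z":-0.5,"jaw":1},{"rx":0,"ry":0,"rz":0,"x":0,"y":0,"z":-0.5,"jaw":1},{"rx":0,"ry":0,"rz":0,"x":0,"y":0,"z":-0.15,"jaw":1},{"rx":0,"ry":0,"rz":0,"x":0,"y":0,"z":0,"jaw":-1},{"rx":0,"ry":0,"rz":0,"x":0,"y":0,"z":0,"jaw":-1},{"rx":0,"ry":0,"rz":0,"x":0,"y":0,"z":0,"jaw":-1},{"rx":0,"ry":0,"rz":0,"x":0,"y":0,"z":0,"jaw":-1},{"rx":0,"ry":0,"rz":0,"x":0,"y":0,"z":0,"jaw":-1}]' 60
python3 -c "
from h import *
st(.5762,-.0197,.084,142)"
```

```text
clock: 3.08
tcp_pos: [0.5771, -0.0201, 0.0851]
orientation: [2.368, 2.064, 0.001]
contact_force: [-1.8, 0.4, 6.1]
grip_width: 0.0133
gripper_force: 59.7
t 3.08 p [ 0.5771 -0.0201  0.0851] yaw -7.83 tilt [0.0007 0.0005] F [-1.8  0.4  6.1] Mz [ 0.12  0.39 -0.04] w 0.0133 gf 59.7 q [-0.42  0.54  0.46  1.94 -0.34  0.74  0.1 ]
units [-0.015  0.007 -0.018] rz 14.983 tilt fix rx,ry [-0.003  0.004]
```

```bash
R='unused'; python3 -m jog '[{"rx":0,"ry":0,"rz":0.5,"x":0,"y":0,"z":0,"jaw":-1},{"rx":0,"ry":0,"rz":0.95,"x":0,"y":0,"z":0,"jaw":-1},{"rx":0,"ry":0,"rz":0.95,"x":0,"y":0,"z":0,"jaw":-1},{"rx":0,"ry":0,"rz":0.95,"x":0,"y":0,"z":0,"jaw":-1},{"rx":0,"ry":0,"rz":0.95,"x":0,"y":0,"z":0,"jaw":-1},{"rx":0,"ry":0,"rz":0.95,"x":0,"y":0,"z":0,"jaw":-1},{"rx":0,"ry":0,"rz":0.95,"x":0,"y":0,"z":0,"jaw":-1},{"rx":0,"ry":0,"rz":0.5,"x":0,"y":0,"z":0,"jaw":-1}]'
python3 -c "
from h import *
st(.5762,-.0197,.084,142)"
```

```text
clock: 4.08
tcp_pos: [0.5764, -0.0203, 0.0851]
orientation: [-0.831, -3.029, -0.0]
contact_force: [-3.4, 0.5, 7.0]
grip_width: 0.0132
gripper_force: 60.1
t 4.08 p [ 0.5764 -0.0203  0.0851] yaw 59.33 tilt [-0.0006  0.0004] F [-3.4  0.5  7. ] Mz [ 0.03  0.77 -0.12] w 0.0132 gf 60.1 q [-0.19  0.5   0.15  1.92 -0.11  0.73  1.06]
units [-0.004  0.01  -0.018] rz 8.267 tilt fix rx,ry [-0.002 -0.003]
```

```bash
python3 -m jog '[{"rx":0,"ry":0,"rz":0.95,"x":0,"y":0,"z":0,"jaw":-1},{"rx":0,"ry":0,"rz":0.95,"x":0,"y":0,"z":0,"jaw":-1},{"rx":0,"ry":0,"rz":0.95,"x":0,"y":0,"z":0,"jaw":-1},{"rx":0,"ry":0,"rz":0.95,"x":0,"y":0,"z":0,"jaw":-1},{"rx":0,"ry":0,"rz":0.95,"x":0,"y":0,"z":0,"jaw":-1},{"rx":0,"ry":0,"rz":0.95,"x":0,"y":0,"z":0,"jaw":-1},{"rx":0,"ry":0,"rz":0.95,"x":0,"y":0,"z":0,"jaw":-1},{"rx":0,"ry":0,"rz":0.95,"x":0,"y":0,"z":0,"jaw":-1}]'
python3 -m jog '[{"rx":0,"ry":0,"rz":0.4,"x":0,"y":0,"z":0,"jaw":-1},{"rx":0,"ry":0,"rz":0.2,"x":0,"y":0,"z":0,"jaw":-1},{"rx":0,"ry":0,"rz":0,"x":0,"y":0,"z":0,"jaw":-1}]'
cat > ear.py <<'E'
from h import *
import sys
np.set_printoptions(precision=4,suppress=True)
A=np.array([.5762,-.0197])
S=grab_frame("scene");T=grab_frame("top");k=sys.argv[1]
cv2.imwrite(f"scene_{k}.png",S[:,:,::-1]);cv2.imwrite(f"top_{k}.png",T[:,:,::-1])
us=proj("scene",np.array([.6316,.0513,.07])).astype(int);ut=proj("top",np.array([.6316,.0513,.07])).astype(int)
L=[]
for n,I,u in(("scene",S,us),("top",T,ut)):
    b=blobs(I,yellow(I),(u[0]-14,u[1]-12,u[0]+14,u[1]+12),10);print(n,u,b)
    if b:L.append(max(b,key=lambda q:q[1])[0])
if len(L)==2:
    X,e=tri(*L);v=X[:2]-A;print("tri",X,e,"r",np.linalg.norm(v),"yaw",np.degrees(np.arctan2(v[1],v[0])))
    for n,l in zip(("scene","top"),L):
        X=onz(n,l,.0714);v=X[:2]-A;print(n,X,np.linalg.norm(v),np.degrees(np.arctan2(v[1],v[0])))
print("want",np.degrees(.9085))
E
python3 ear.py 2; python3 -c "
from h import *
st(.5762,-.0197,.084,142)"
```

```text
clock: 5.08
tcp_pos: [0.5765, -0.0211, 0.0851]
orientation: [1.212, -2.897, 0.001]
contact_force: [-2.6, -1.1, 6.7]
grip_width: 0.0128
gripper_force: 60.0
clock: 5.45
tcp_pos: [0.5766, -0.0212, 0.0851]
orientation: [1.355, -2.833, 0.001]
contact_force: [-3.6, -1.5, 7.5]
grip_width: 0.0132
gripper_force: 60.1
scene [221 209] [(array([221.6299, 209.6852]), 64.2, 9.5, 8.9)]
top [256 152] [(array([256.4289, 152.8553]), 48.3, 7.2, 8.4)]
tri [0.6315 0.0502 0.0697] [np.float64(0.0002238890614716231), np.float64(0.00022388906147169412)] r 0.08908623710082766 yaw 51.6546219293975
scene [0.6322 0.0522 0.0714] 0.0911170804347396 52.05745093507379
top [0.6314 0.05   0.0714] 0.08893259518193986 51.64581145925534
want 52.05321568763529
t 5.55 p [ 0.5766 -0.0212  0.0851] yaw 141.13 tilt [-0.0004 -0.0012] F [-2.3 -1.5  6.5] Mz [-0.29  0.75  0.07] w 0.0131 gf 60.1 q [ 0.09  0.51 -0.21  1.9   0.15  0.75  2.26]
units [-0.006  0.025 -0.018] rz 0.087 tilt fix rx,ry [ 0.007 -0.003]
```

```bash
python3 -m jog '[{"rx":0,"ry":0,"rz":0.07,"x":0,"y":0,"z":0,"jaw":-1},{"rx":0,"ry":0,"rz":0,"x":0,"y":0,"z":0,"jaw":-1},{"rx":0,"ry":0,"rz":0,"x":0,"y":0,"z":0,"jaw":1},{"rx":0,"ry":0,"rz":0,"x":0,"y":0,"z":0,"jaw":1},{"rx":0,"ry":0,"rz":0,"x":0,"y":0,"z":0,"jaw":1},{"rx":0,"ry":0,"rz":0,"x":0,"y":0,"z":0,"jaw":1},{"rx":0,"ry":0,"rz":0,"x":0,"y":0,"z":0.6,"jaw":1},{"rx":0,"ry":0,"rz":0,"x":0,"y":0,"z":0.9,"jaw":1}]'
python3 ear.py 3; python3 -c "
from h import *
st(.4545,-.2811,.16,52)
print(onz('scene',(219.6,136.7),.088))"
```

```text
clock: 6.55
tcp_pos: [0.5755, -0.0201, 0.1737]
orientation: [1.373, -2.822, -0.003]
contact_force: [0.5, -0.1, 1.1]
grip_width: 0.0855
gripper_force: 0.0
scene [221 209] [(array([221.4934, 209.3666]), 73.7, 10.9, 9.0)]
top [256 152] [(array([256.2781, 152.5431]), 66.1, 9.2, 9.1)]
tri [0.6322 0.0507 0.0716] [np.float64(0.00025909913204525943), np.float64(0.00025909913204527363)] r 0.08992296730485455 yaw 51.52197056427468
scene [0.6319 0.0507 0.0714] 0.08973537256249522 51.663507983139745
top [0.6324 0.0506 0.0714] 0.0899693610057201 51.34274553674901
want 52.05321568763529
t 6.65 p [ 0.5807 -0.0197  0.1802] yaw 141.87 tilt [0.0103 0.0003] F [ 0.5  0.2 -1.1] Mz [-0.06 -0.05  0.05] w 0.0853 gf 0.0 q [ 0.11  0.38 -0.23  1.83  0.11  0.93  2.3 ]
units [-2.103 -4.356 -0.336] rz -8.987 tilt fix rx,ry [-0.002  0.059]
[ 0.45454802 -0.28259071  0.088     ]
```

Ear is now over the post, about 0.8 mm off, which the taper will take up. Next, the pin.

```bash
python3 -m jog '[{"rx":0,"ry":0,"rz":-0.9,"x":-0.2,"y":-0.3,"z":0,"jaw":1},{"rx":0,"ry":0,"rz":-0.95,"x":-0.3,"y":-0.6,"z":0,"jaw":1},{"rx":0,"ry":0,"rz":-0.95,"x":-0.3,"y":-0.6,"z":0,"jaw":1},{"rx":0,"ry":0,"rz":-0.95,"x":-0.3,"y":-0.6,"z":0,"jaw":1},{"rx":0,"ry":0,"rz":-0.95,"x":-0.3,"y":-0.6,"z":0,"jaw":1},{"rx":0,"ry":0,"rz":-0.95,"x":-0.25,"y":-0.6,"z":0,"jaw":1},{"rx":0,"ry":0,"rz":-0.95,"x":-0.25,"y":-0.55,"z":0,"jaw":1},{"rx":0,"ry":0,"rz":-0.95,"x":-0.2,"y":-0.5,"z":-0.1,"jaw":1}]'
python3 -m jog '[{"rx":0,"ry":0,"rz":-0.5,"x":0,"y":0,"z":-0.1,"jaw":1},{"rx":0,"ry":0,"rz":-0.5,"x":0,"y":0,"z":0,"jaw":1},{"rx":0,"ry":0,"rz":-0.4,"x":0,"y":0,"z":0,"jaw":1}]'
python3 -c "
from h import *
st(.4545,-.2818,.063,52)"
```

```text
clock: 7.65
tcp_pos: [0.4504, -0.2825, 0.1685]
orientation: [0.652, 3.072, -0.001]
contact_force: [-0.5, -0.1, 0.0]
grip_width: 0.0855
gripper_force: 0.0
clock: 8.02
tcp_pos: [0.4507, -0.2811, 0.1619]
orientation: [-1.017, -2.972, 0.0]
contact_force: [0.2, -0.3, 0.6]
grip_width: 0.0855
gripper_force: 0.0
t 8.03 p [ 0.4507 -0.2811  0.1619] yaw 52.23 tilt [-0.0003  0.    ] F [ 0.2 -0.3  0.6] Mz [-0.06 -0.04  0.04] w 0.0855 gf 0.0 q [ 0.3   0.32  0.17  1.98 -0.07  0.85  1.42]
units [ 0.063 -0.012 -1.649] rz -0.023 tilt fix rx,ry [-0.    -0.002]
```

```bash
python3 -m jog '[{"rx":0,"ry":0,"rz":0,"x":0.06,"y":-0.01,"z":-0.6,"jaw":1},{"rx":0,"ry":0,"rz":0,"x":0,"y":0,"z":-0.6,"jaw":1},{"rx":0,"ry":0,"rz":0,"x":0,"y":0,"z":-0.45,"jaw":1},{"rx":0,"ry":0,"rz":0,"x":0,"y":0,"z":0,"jaw":-1},{"rx":0,"ry":0,"rz":0,"x":0,"y":0,"z":0,"jaw":-1},{"rx":0,"ry":0,"rz":0,"x":0,"y":0,"z":0,"jaw":-1},{"rx":0,"ry":0,"rz":0,"x":0,"y":0,"z":0,"jaw":-1}]' 110
python3 -c "
from h import *
st(.4545,-.2818,.063,52)"
```

```text
clock: 8.9
tcp_pos: [0.4553, -0.2821, 0.0648]
orientation: [1.012, 2.972, 0.0]
contact_force: [-1.8, 0.1, 6.3]
grip_width: 0.0177
gripper_force: 107.4
t 8.9 p [ 0.4553 -0.2821  0.0648] yaw 52.38 tilt [ 0.0021 -0.0007] F [-1.8  0.1  6.3] Mz [0.2  0.38 0.04] w 0.0177 gf 107.4 q [ 0.32  0.48  0.14  2.03 -0.11  0.64  1.46]
units [-0.014  0.004 -0.03 ] rz -0.038 tilt fix rx,ry [0.004 0.012]
```

```bash
python3 -m jog '[{"rx":0,"ry":0,"rz":0,"x":0,"y":0,"z":0.3,"jaw":-1},{"rx":0,"ry":0,"rz":0,"x":0,"y":0,"z":0.6,"jaw":-1},{"rx":0,"ry":0,"rz":0,"x":0,"y":0,"z":0.6,"jaw":-1},{"rx":0,"ry":0,"rz":0,"x":0,"y":0,"z":0.5,"jaw":-1},{"rx":0,"ry":0,"rz":0,"x":0,"y":0,"z":0,"jaw":-1},{"rx":0,"ry":0,"rz":0,"x":0,"y":0,"z":0,"jaw":-1}]'
python3 - <<'E'
from h import *
st()
S=grab_frame("scene");u=proj("scene",get_obs()["tcp_pos"]).astype(int);print(u)
c=S[u[1]-60:u[1]+50,u[0]-70:u[0]+70]
cv2.imwrite("pics/pin.png",cv2.resize(np.clip(c[:,:,::-1]*1.4,0,255).astype(np.uint8),(760,597),interpolation=cv2.INTER_CUBIC));cv2.imwrite("scene_pin.png",S[:,:,::-1])
E
```

```text
clock: 9.65
tcp_pos: [0.454, -0.2814, 0.1829]
orientation: [-1.013, -2.973, -0.0]
contact_force: [0.2, 0.3, -1.4]
grip_width: 0.0174
gripper_force: 107.6
t 9.65 p [ 0.454  -0.2814  0.1829] yaw 52.39 tilt [-0.0005  0.0004] F [ 0.2  0.3 -1.4] Mz [-0.01  0.04  0.01] w 0.0174 gf 107.6 q [ 0.29  0.3   0.18  1.95 -0.07  0.89  1.42]
[218 112]
```

View pics/pin.png

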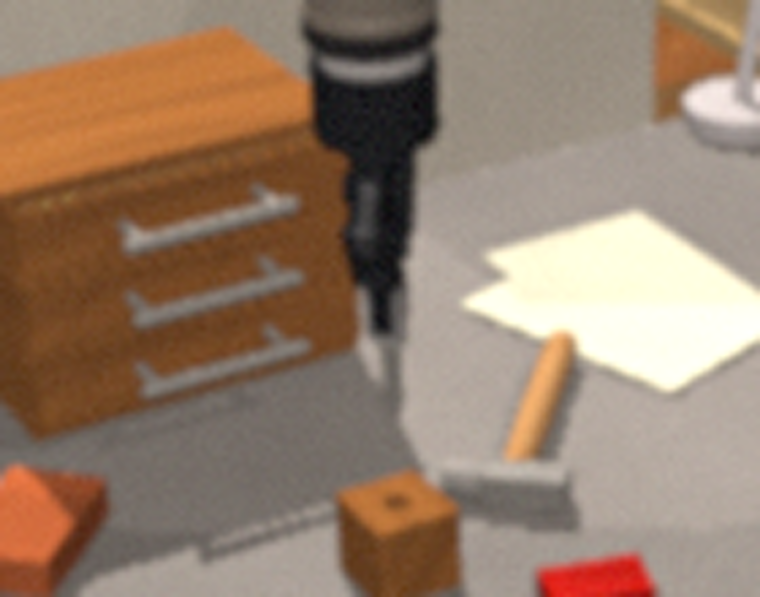

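The block's hole is empty and the pin hangs from the fingers, but it leans: display (378,345) to (394,425). I'll measure the lean with a background difference.

```bash
python3 - <<'E'
from h import *
np.set_printoptions(linewidth=200,precision=4,suppress=True)
a=cv2.imread("scene_raw.png").astype(int);b=cv2.imread("scene_pin.png").astype(int)
d=np.abs(a-b).max(2)
print("cols 206..232");
for r0 in range(108,134):print(r0,b[r0,208:232].mean(1).astype(int),'|',d[r0,208:232])
t=get_obs()["tcp_pos"]
for dz in(.019,0,-.0068,-.058):print(dz,proj("scene",t+[0,0,dz]))
E
```

```text
cols 206..232
108 [ 53  53  55  52  55  70  88  82  50  21  18  32  57  67  75  99 117 121 121 124 119 119 121 122] | [  5   3   5   3   6   3   8  35  74 105 107  91  70  55  45  21   1   3   6   7   1   2   6   5]
109 [ 53  52  52  51  52  69  89  85  51  25  18  30  57  66  76 100 117 123 120 121 120 120 120 119] | [  4   4   3   4   3   2   4  28  71  97 106  93  65  56  44  18   2   7   3   5   3   4   3   1]
110 [ 50  50  53  51  52  64  83  83  51  17  17  32  53  69  79 105 119 123 120 121 121 121 121 124] | [  3   4   6   1   4   4  10  30  72 107 107  91  72  50  41  12   3   7   3   4   3   3   4   7]
111 [ 53  52  51  52  52  63  83  84  56  25  13  29  53  70  84 110 121 121 121 120 120 121 121 119] | [  5   3   2   2   4   4   5  28  66 102 112  95  70  52  37   8   3   4   6   1   3   4   5   1]
112 [ 50  52  51  54  54  60  84  85  59  34  24  30  53  72  85 110 119 121 120 121 119 122 121 121] | [  2   4   4  11   4   2   6  27  65  90 102  94  70  48  35   7   4   7   2   3   1   4   4   3]
113 [ 52  54  52  51  53  66  90  94  73  55  48  49  60  71  87 108 120 118
[... 2944 characters left out ...]
80  80  79  81  80  80  80  80  78  80  92 110 121 124 123 121 123 123 123 122 124] | [4 2 4 2 4 3 2 3 4 3 3 3 4 4 3 4 6 2 3 4 6 6 3 7]
131 [ 79  80  80  80  81  80  79  79  81  79  83  80  80  82 100 116 121 122 124 122 121 123 122 123] | [4 6 4 3 5 3 5 1 5 3 8 5 3 1 4 3 4 3 6 6 1 3 3 7]
132 [ 78  79  79  80  80  79  79  77  81  80  79  79  79  80  93 109 120 123 122 123 122 123 121 122] | [2 2 3 2 6 3 4 3 4 4 1 4 4 3 5 2 3 5 5 4 2 4 3 4]
133 [ 81  80  79  79  79  81  78  80  78  80  78  78  79  80  82  99 116 121 121 123 123 122 120 123] | [3 4 2 2 3 3 2 3 2 6 1 2 4 3 4 5 4 4 0 7 5 4 3 4]
0.019 [218.3713 107.3133]
0 [218.6527 112.4321]
-0.0068 [218.7524 114.2461]
-0.058 [219.4869 127.6066]
```

The pin is vertical (shank columns 219.7 to 219.8); the lean was only shadow. Its offset from the TCP is under 1 mm once the camera bias is taken out. Carrying it to the ear.

```bash
python3 -m jog '[{"rx":0,"ry":0,"rz":0,"x":0.2,"y":0.4,"z":0.3,"jaw":-1},{"rx":0,"ry":0,"rz":0,"x":0.42,"y":0.79,"z":0.2,"jaw":-1},{"rx":0,"ry":0,"rz":0,"x":0.43,"y":0.79,"z":0.1,"jaw":-1},{"rx":0,"ry":0,"rz":0,"x":0.43,"y":0.79,"z":0,"jaw":-1},{"rx":0,"ry":0,"rz":0,"x":0.43,"y":0.79,"z":0,"jaw":-1},{"rx":0,"ry":0,"rz":0,"x":0.43,"y":0.79,"z":0,"jaw":-1},{"rx":0,"ry":0,"rz":0,"x":0.43,"y":0.79,"z":0,"jaw":-1},{"rx":0,"ry":0,"rz":0,"x":0.2,"y":0.39,"z":0,"jaw":-1}]'
python3 -m jog '[{"rx":0,"ry":0,"rz":0,"x":0,"y":0,"z":-0.4,"jaw":-1},{"rx":0,"ry":0,"rz":0,"x":0,"y":0,"z":-0.3,"jaw":-1},{"rx":0,"ry":0,"rz":0,"x":0,"y":0,"z":0,"jaw":-1},{"rx":0,"ry":0,"rz":0,"x":0,"y":0,"z":0,"jaw":-1}]'
python3 -c "
from h import *
st(.6330,.0501,.142,52.4)"
```

```text
clock: 10.7
tcp_pos: [0.6327, 0.054, 0.2175]
orientation: [-1.006, -2.973, -0.0]
contact_force: [-1.0, -0.5, -1.6]
grip_width: 0.0178
gripper_force: 107.8
clock: 11.2
tcp_pos: [0.6328, 0.0493, 0.1777]
orientation: [1.015, 2.973, -0.0]
contact_force: [-0.5, 0.4, -2.0]
grip_width: 0.0177
gripper_force: 107.9
t 11.2 p [0.6328 0.0493 0.1777] yaw 52.31 tilt [ 0.0004 -0.0002] F [-0.5  0.4 -2. ] Mz [-0.03  0.03  0.01] w 0.0177 gf 107.9 q [-0.2   0.46  0.04  1.71 -0.02  0.97  0.75]
units [ 0.003  0.014 -0.596] rz 0.009 tilt fix rx,ry [0.001 0.002]
```

```bash
python3 -m jog '[{"rx":0,"ry":0,"rz":0,"x":0,"y":0.01,"z":-0.3,"jaw":-1},{"rx":0,"ry":0,"rz":0,"x":0,"y":0,"z":-0.25,"jaw":-1},{"rx":0,"ry":0,"rz":0,"x":0,"y":0,"z":0,"jaw":-1},{"rx":0,"ry":0,"rz":0,"x":0,"y":0,"z":0,"jaw":-1}]'
python3 - <<'E'
from h import *
st(.6330,.0501,.142,52.4)
S=grab_frame("scene");u=proj("scene",np.array([.632,.051,.08])).astype(int);print(u)
cv2.imwrite("scene_ins.png",S[:,:,::-1])
c=S[u[1]-25:u[1]+15,u[0]-26:u[0]+27]
cv2.imwrite("pics/ins.png",cv2.resize(np.clip(c[:,:,::-1]*1.4,0,255).astype(np.uint8),(795,600),interpolation=cv2.INTER_CUBIC))
E
```

```text
clock: 11.7
tcp_pos: [0.6328, 0.0507, 0.1443]
orientation: [-1.013, -2.974, 0.0]
contact_force: [-0.5, 0.4, -1.0]
grip_width: 0.0175
gripper_force: 107.9
t 11.7 p [0.6328 0.0507 0.1443] yaw 52.38 tilt [-0. -0.] F [-0.5  0.4 -1. ] Mz [ 0.02  0.04 -0.04] w 0.0175 gf 107.9 q [-0.2   0.5   0.03  1.74 -0.02  0.91  0.75]
units [ 0.004 -0.01  -0.038] rz 0.002 tilt fix rx,ry [ 0. -0.]
[221 207]
```

View pics/ins.png

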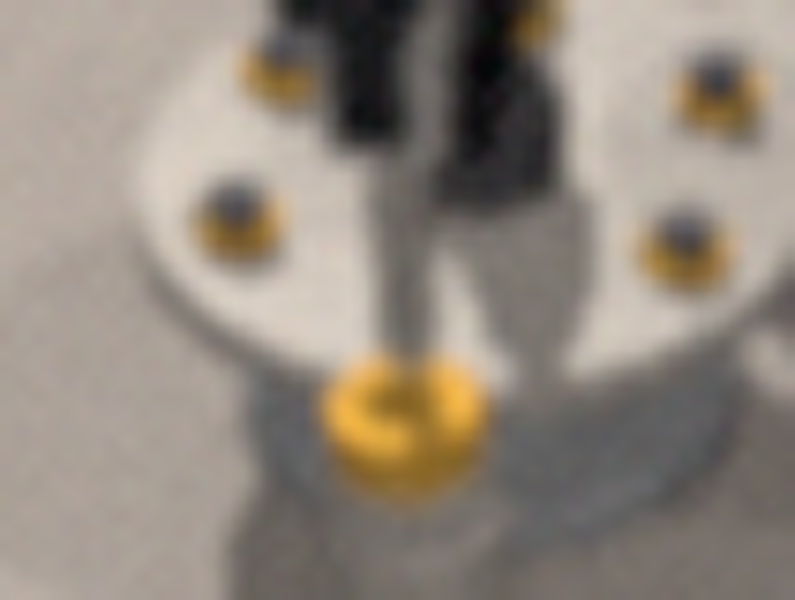

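The shank (column 405) is centred over the collar (column 405). Lowering with force checks.

```bash
python3 -m jog '[{"rx":0,"ry":0,"rz":0,"x":0,"y":0,"z":-0.1,"jaw":-1},{"rx":0,"ry":0,"rz":0,"x":0,"y":0,"z":-0.08,"jaw":-1},{"rx":0,"ry":0,"rz":0,"x":0,"y":0,"z":-0.04,"jaw":-1}]'
python3 -m jog '[{"rx":0,"ry":0,"rz":0,"x":0,"y":0,"z":-0.04,"jaw":-1},{"rx":0,"ry":0,"rz":0,"x":0,"y":0,"z":-0.04,"jaw":-1}]'
python3 -m jog '[{"rx":0,"ry":0,"rz":0,"x":0,"y":0,"z":-0.04,"jaw":-1},{"rx":0,"ry":0,"rz":0,"x":0,"y":0,"z":-0.04,"jaw":-1}]'
python3 -c "
from h import *
st(.6330,.0501,.142,52.4)"
```

```text
clock: 12.12
tcp_pos: [0.6324, 0.0507, 0.1306]
orientation: [-1.013, -2.973, 0.0]
contact_force: [-0.4, 0.5, -0.9]
grip_width: 0.0177
gripper_force: 107.9
clock: 12.38
tcp_pos: [0.6329, 0.0506, 0.1263]
orientation: [1.013, 2.973, 0.0]
contact_force: [-0.2, 0.0, -0.6]
grip_width: 0.0176
gripper_force: 107.9
clock: 12.62
tcp_pos: [0.6329, 0.0506, 0.1215]
orientation: [1.013, 2.973, 0.0]
contact_force: [0.4, -0.6, -0.8]
grip_width: 0.0177
gripper_force: 107.8
t 12.62 p [0.6329 0.0506 0.1215] yaw 52.37 tilt [ 0.0004 -0.    ] F [ 0.4 -0.6 -0.8] Mz [-0.08 -0.09 -0.02] w 0.0177 gf 107.8 q [-0.2   0.53  0.03  1.75 -0.02  0.86  0.75]
units [ 0.002 -0.008  0.342] rz 0.003 tilt fix rx,ry [0.    0.003]
```

```bash
python3 -m jog '[{"rx":0,"ry":0,"rz":0,"x":0,"y":0,"z":-0.05,"jaw":-1},{"rx":0,"ry":0,"rz":0,"x":0,"y":0,"z":-0.05,"jaw":-1},{"rx":0,"ry":0,"rz":0,"x":0,"y":0,"z":-0.05,"jaw":-1}]'
python3 -m jog '[{"rx":0,"ry":0,"rz":0,"x":0,"y":0,"z":-0.04,"jaw":-1},{"rx":0,"ry":0,"rz":0,"x":0,"y":0,"z":-0.04,"jaw":-1}]'
python3 -m jog '[{"rx":0,"ry":0,"rz":0,"x":0,"y":0,"z":-0.03,"jaw":-1},{"rx":0,"ry":0,"rz":0,"x":0,"y":0,"z":-0.03,"jaw":-1}]'
python3 -c "
from h import *
st(.6330,.0501,.142,52.4)"
```

```text
clock: 13.0
tcp_pos: [0.6328, 0.0505, 0.1124]
orientation: [1.013, 2.973, -0.0]
contact_force: [1.2, -0.6, -0.2]
grip_width: 0.0178
gripper_force: 107.8
clock: 13.25
tcp_pos: [0.6328, 0.0505, 0.1076]
orientation: [1.013, 2.973, -0.0]
contact_force: [2.6, -0.9, 0.3]
grip_width: 0.0178
gripper_force: 107.8
clock: 13.5
tcp_pos: [0.6327, 0.0506, 0.104]
orientation: [1.013, 2.974, -0.0]
contact_force: [1.1, 0.1, -0.4]
grip_width: 0.0178
gripper_force: 107.8
t 13.5 p [0.6327 0.0506 0.104 ] yaw 52.38 tilt [ 0.0001 -0.    ] F [ 1.1  0.1 -0.4] Mz [-0.37 -0.27 -0.01] w 0.0178 gf 107.8 q [-0.2   0.55  0.03  1.76 -0.02  0.83  0.75]
units [ 0.005 -0.009  0.633] rz 0.002 tilt fix rx,ry [0. 0.]
```

```bash
python3 -m jog '[{"rx":0,"ry":0,"rz":0,"x":0,"y":0,"z":-0.04,"jaw":-1},{"rx":0,"ry":0,"rz":0,"x":0,"y":0,"z":-0.04,"jaw":-1}]'
python3 -m jog '[{"rx":0,"ry":0,"rz":0,"x":0,"y":0,"z":-0.04,"jaw":-1},{"rx":0,"ry":0,"rz":0,"x":0,"y":0,"z":-0.04,"jaw":-1}]'
python3 -m jog '[{"rx":0,"ry":0,"rz":0,"x":0,"y":0,"z":-0.03,"jaw":-1},{"rx":0,"ry":0,"rz":0,"x":0,"y":0,"z":-0.03,"jaw":-1}]'
python3 -c "
from h import *
st(.6330,.0501,.142,52.4)"
```

```text
clock: 13.75
tcp_pos: [0.6326, 0.0506, 0.0992]
orientation: [-1.013, -2.974, 0.0]
contact_force: [1.7, -0.9, 0.1]
grip_width: 0.0173
gripper_force: 107.8
clock: 14.0
tcp_pos: [0.6326, 0.0506, 0.0943]
orientation: [-1.013, -2.974, 0.0]
contact_force: [1.1, -1.9, -0.3]
grip_width: 0.0178
gripper_force: 107.8
clock: 14.25
tcp_pos: [0.6326, 0.0506, 0.0908]
orientation: [-1.013, -2.974, 0.0]
contact_force: [1.1, -1.7, 0.1]
grip_width: 0.0179
gripper_force: 107.8
t 14.25 p [0.6326 0.0506 0.0908] yaw 52.38 tilt [-0.0001 -0.0001] F [ 1.1 -1.7  0.1] Mz [-0.42 -0.17  0.04] w 0.0179 gf 107.8 q [-0.2   0.57  0.03  1.77 -0.02  0.81  0.75]
units [ 0.007 -0.009  0.854] rz 0.002 tilt fix rx,ry [ 0.001 -0.001]
```

```bash
for i in 1; do python3 -m jog '[{"rx":0,"ry":0,"rz":0,"x":0,"y":0,"z":-0.02,"jaw":-1},{"rx":0,"ry":0,"rz":0,"x":0,"y":0,"z":-0.02,"jaw":-1}]' | grep -E "tcp|contact"; done
python3 -m jog '[{"rx":0,"ry":0,"rz":0,"x":0,"y":0,"z":-0.02,"jaw":-1},{"rx":0,"ry":0,"rz":0,"x":0,"y":0,"z":-0.02,"jaw":-1}]' | grep -E "tcp|contact"
python3 -m jog '[{"rx":0,"ry":0,"rz":0,"x":0,"y":0,"z":-0.02,"jaw":-1},{"rx":0,"ry":0,"rz":0,"x":0,"y":0,"z":0,"jaw":-1}]'  | grep -E "tcp|contact"
```

```text
tcp_pos: [0.6326, 0.0506, 0.0884]
contact_force: [0.3, -2.0, 0.1]
tcp_pos: [0.6328, 0.0506, 0.0867]
contact_force: [-1.7, -2.2, 5.2]
tcp_pos: [0.6328, 0.0505, 0.0854]
contact_force: [-1.1, -2.2, 3.3]
```

```bash
python3 -m jog '[{"rx":0,"ry":0,"rz":0,"x":0,"y":0,"z":-0.02,"jaw":-1},{"rx":0,"ry":0,"rz":0,"x":0,"y":0,"z":0,"jaw":-1}]'  | grep -E "tcp|contact"
python3 -m jog '[{"rx":0,"ry":0,"rz":0,"x":0,"y":0,"z":-0.02,"jaw":-1},{"rx":0,"ry":0,"rz":0,"x":0,"y":0,"z":0,"jaw":-1}]'  | grep -E "tcp|contact"
python3 -m jog '[{"rx":0,"ry":0,"rz":0,"x":0,"y":0,"z":-0.02,"jaw":-1},{"rx":0,"ry":0,"rz":0,"x":0,"y":0,"z":0,"jaw":-1}]'  | grep -E "tcp|contact"
```

```text
tcp_pos: [0.6328, 0.0505, 0.0841]
contact_force: [0.0, -2.8, 5.0]
tcp_pos: [0.6328, 0.0505, 0.0829]
contact_force: [-0.0, -2.9, 3.9]
tcp_pos: [0.6329, 0.0505, 0.0818]
contact_force: [-1.2, -2.4, 5.6]
```

```bash
python3 -m jog '[{"rx":0,"ry":0,"rz":0,"x":0,"y":0,"z":-0.015,"jaw":-1},{"rx":0,"ry":0,"rz":0,"x":0,"y":0,"z":0,"jaw":-1}]'  | grep -E "tcp|contact"
python3 -m jog '[{"rx":0,"ry":0,"rz":0,"x":0,"y":0,"z":-0.015,"jaw":-1},{"rx":0,"ry":0,"rz":0,"x":0,"y":0,"z":0,"jaw":-1}]'  | grep -E "tcp|contact"
python3 -m jog '[{"rx":0,"ry":0,"rz":0,"x":0,"y":0,"z":-0.015,"jaw":-1},{"rx":0,"ry":0,"rz":0,"x":0,"y":0,"z":0,"jaw":-1}]'  | grep -E "tcp|contact"
```

```text
tcp_pos: [0.6329, 0.0505, 0.0817]
contact_force: [-3.0, -2.4, 12.3]
tcp_pos: [0.6331, 0.0504, 0.0816]
contact_force: [-4.9, -3.4, 18.1]
tcp_pos: [0.6333, 0.0503, 0.0816]
contact_force: [-7.2, -3.7, 23.8]
```

```bash
python3 -m jog '[{"rx":0,"ry":0,"rz":0,"x":0,"y":0,"z":0,"jaw":-1}]' | grep -E "tcp|contact"; python3 -m jog '[{"rx":0,"ry":0,"rz":0,"x":0,"y":0,"z":0,"jaw":-1},{"rx":0,"ry":0,"rz":0,"x":0,"y":0,"z":0,"jaw":-1}]' | grep -E "tcp|contact"; python3 -m jog '[{"rx":0,"ry":0,"rz":0,"x":0,"y":0,"z":0,"jaw":-1},{"rx":0,"ry":0,"rz":0,"x":0,"y":0,"z":0,"jaw":-1},{"rx":0,"ry":0,"rz":0,"x":0,"y":0,"z":0,"jaw":-1}]'| grep -E "tcp|contact"
```

```text
tcp_pos: [0.6333, 0.0503, 0.0816]
contact_force: [-7.6, -4.3, 23.8]
tcp_pos: [0.6333, 0.0503, 0.0816]
contact_force: [-7.8, -3.4, 23.6]
tcp_pos: [0.6334, 0.0503, 0.0816]
contact_force: [-6.6, -3.6, 23.4]
```

```bash
python3 -m jog '[{"rx":0,"ry":0,"rz":0,"x":0,"y":0,"z":0.004,"jaw":-1},{"rx":0,"ry":0,"rz":0,"x":0,"y":0,"z":0,"jaw":-1}]' | grep -E "tcp|contact"; python3 -m jog '[{"rx":0,"ry":0,"rz":0,"x":0,"y":0,"z":0,"jaw":-1},{"rx":0,"ry":0,"rz":0,"x":0,"y":0,"z":0,"jaw":-1},{"rx":0,"ry":0,"rz":0,"x":0,"y":0,"z":0,"jaw":-1},{"rx":0,"ry":0,"rz":0,"x":0,"y":0,"z":0,"jaw":-1}]' | grep -E "tcp|contact"; python3 -m jog '[{"rx":0,"ry":0,"rz":0,"x":0,"y":0,"z":-0.006,"jaw":-1},{"rx":0,"ry":0,"rz":0,"x":0,"y":0,"z":-0.004,"jaw":-1}]'| grep -E "tcp|contact"
```

```text
tcp_pos: [0.6333, 0.0503, 0.0816]
contact_force: [-6.5, -3.3, 21.5]
tcp_pos: [0.6333, 0.0503, 0.0816]
contact_force: [-6.3, -4.0, 22.3]
tcp_pos: [0.6334, 0.0503, 0.0816]
contact_force: [-8.9, -3.6, 27.1]
```

```bash
python3 -m jog '[{"rx":0,"ry":0,"rz":0,"x":0,"y":0,"z":0.002,"jaw":-1},{"rx":0,"ry":0,"rz":0,"x":0,"y":0,"z":0,"jaw":-1},{"rx":0,"ry":0,"rz":0,"x":0,"y":0,"z":0,"jaw":-1},{"rx":0,"ry":0,"rz":0,"x":0,"y":0,"z":0,"jaw":-1},{"rx":0,"ry":0,"rz":0,"x":0,"y":0,"z":0,"jaw":-1},{"rx":0,"ry":0,"rz":0,"x":0,"y":0,"z":0,"jaw":-1}]' | grep -E "tcp|contact"; python3 -m jog '[{"rx":0,"ry":0,"rz":0,"x":-0.003,"y":0,"z":0.02,"jaw":-1},{"rx":0,"ry":0,"rz":0,"x":-0.003,"y":0,"z":0.02,"jaw":-1},{"rx":0,"ry":0,"rz":0,"x":0,"y":0,"z":0,"jaw":-1}]'| grep -E "tcp|contact"
```

```text
tcp_pos: [0.6334, 0.0503, 0.0816]
contact_force: [-7.8, -3.5, 25.6]
tcp_pos: [0.633, 0.0505, 0.0817]
contact_force: [-1.0, -2.5, 8.6]
```

```bash
python3 -m jog '[{"rx":0,"ry":0,"rz":0,"x":0,"y":0,"z":0,"jaw":0.2},{"rx":0,"ry":0,"rz":0,"x":0,"y":0,"z":0,"jaw":0.2},{"rx":0,"ry":0,"rz":0,"x":0,"y":0,"z":0,"jaw":0.2},{"rx":0,"ry":0,"rz":0,"x":0,"y":0,"z":0.3,"jaw":0.2},{"rx":0,"ry":0,"rz":0,"x":0,"y":0,"z":0.6,"jaw":0.2},{"rx":0,"ry":0,"rz":0,"x":0,"y":0,"z":0.8,"jaw":0.2},{"rx":0,"ry":0,"rz":0,"x":0,"y":0,"z":0.8,"jaw":0.2},{"rx":0,"ry":0,"rz":0,"x":0,"y":0,"z":0,"jaw":0.2}]' 
python3 - <<'E'
from h import *
st()
S=grab_frame("scene");cv2.imwrite("pics/end.png",cv2.resize(S[130:280,140:340,::-1],(800,600),interpolation=cv2.INTER_CUBIC))
E
```

```text
clock: 20.38
tcp_pos: [0.6352, 0.051, 0.2369]
orientation: [1.011, 2.965, 0.008]
contact_force: [-0.3, 1.1, -0.8]
grip_width: 0.0516
gripper_force: 0.0
t 20.38 p [0.6352 0.051  0.2369] yaw 52.36 tilt [0.0098 0.0018] F [-0.3  1.1 -0.8] Mz [ 0.07  0.04 -0.02] w 0.0516 gf 0.0 q [-0.21  0.4   0.04  1.66 -0.02  1.07  0.75]
```

View pics/end.png

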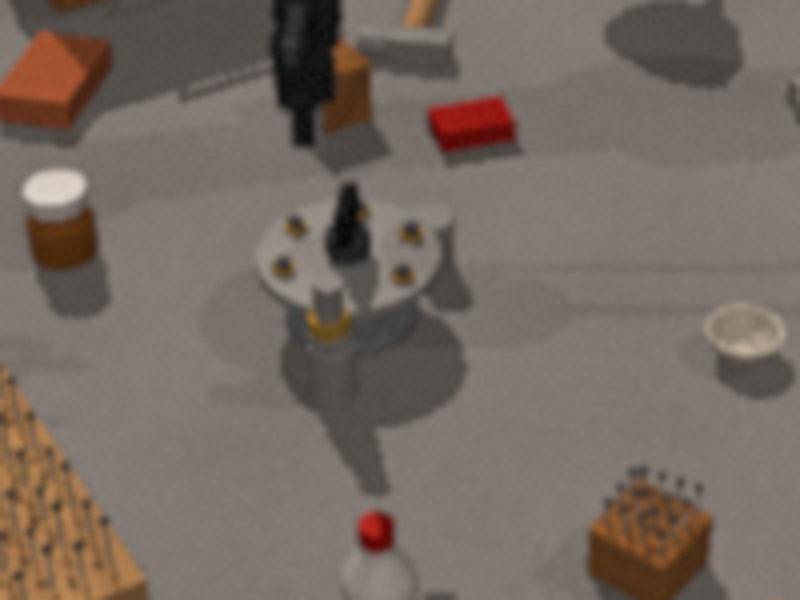

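The pin's head sits on the collar at (329,310), with the ear over the bored post. The gripper is empty and clear, and everything else in view is where it was. Handing in.

```bash
python3 -c "
from bench import r
print(r.hand_in())"
```

```text
the job is handed in; nothing more can be done
None
```

The turntable went about 150° anticlockwise, the shorter way, until its ear stood over the bored post; the pin is home on the collar, released and handed in after about 20 s. Wrist readings were steady at 23–24 N for 0.75 s, then about 22 N, then 25–27 N to allow for the plug's 6 N; I had no direct reading of the force on the collar alone.

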